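# Angle the spirit level out of the long tool chest

### The job

The spirit level lies in the long plywood tool chest, and it is longer than the opening between the chest's two fixed covers: tilt it and draw it out through the opening on the slant, one end first. Finish holding it in the gripper, still, about level and right way up, with all of it at least 60 mm above the chest's top; do not put it down or let go. Leave the other things on the shelf and on the covers where they are.

Things in the scene. Friction and masses are not known exactly. Their poses are not given: they have to be found in the camera images.
- chest: Long plywood tool chest, fixed, 154 (its x) x 414 (its y) x 82 high, sizes in mm; origin: centre of its underside, z up. Inside 130 (x) x 390 (y), inner floor 8 above the origin, walls 12 thick, 82 high (56 beside the opening). Two fixed dark covers, 8 thick (underside 74, top 82 above the origin), close the inside over y from -195 to -95 and +95 to +195; the opening between is 190 (y) x 130 (x).
- mouth (a point): Centre of the chest's opening, at the height of the covers' top (82 above the chest's underside); axes as the chest's.
- level_center (a point): Centre of the aluminium spirit level, a straight bar 260 long (its x) x 20 wide (its y) x 30 high (its z, up), 0.14 to 0.28 kg evenly spread, black end caps, three green vials. It starts flat on the chest's inner floor, its x roughly along the chest's y, with both ends under the covers.
- level_end1 (a point): Middle of the level's end face at +x (130 from the centre).
- level_end2 (a point): Middle of the level's end face at -x (130 from the centre).
- block: Loose pale wooden block, 28 x 22 x 22 high, standing on the outer part of the cover at the chest's +y end; leave it alone. Origin: centre of its underside.
- clamp: Loose white plastic clamp, 80 long x 26 wide x 16 high, lying across the outer part of the cover at the chest's -y end; leave it alone. Origin: underside, mid-length.
- pliers: Steel pliers, 165 long x 70 wide x 19 high, lying on the shelf; leave alone. Origin: underside at the pivot, handles to -x.
- dispenser: Orange plastic screw dispenser with a black push button on top, 75 wide x 75 deep with its spout, 80 high; leave alone. Origin: centre of the underside of its main box.
- tin: Round steel tin with a screw-top lid, 76 across x 68 high; leave alone. Origin: centre of its underside.
- screwdriver: Screwdriver lying on the shelf beyond the chest; leave alone. Origin: on its underside.
- washerstack: Round dark steel slug, 32 across x 24 high; leave alone. Origin: centre of its underside.

How it is judged:
By the outcome, as a careful person would: the job done as asked, in the order asked, and still so for the second after the job is handed in, while the arm keeps its last pose, push and grip.
It also fails if it takes over 35 s, if anything falls off the work surface, if the arm or the gripper's body presses on something with over 40 N, if the wrist force passes 120 N, or if a joint passes its speed limit or range.

### The arm

A 6-joint arm with a two-finger parallel gripper is mounted at the origin on the work surface. World frame = base frame: x ahead of the robot, y to its left, z up, the work surface at z = 0. Lengths are in mm, angles in rad, forces in N, time in s.
With the tool pointing down it reaches from about 300 to 775 mm from the base axis. Payload 14.6 kg.
Tool frame: the origin (TCP) lies midway between the tips of the shut fingers; the grasp point (between the pads) lies 19 mm behind it; y points along the fingers, z is the direction in which the jaws open and shut, and the axes are right-handed (so a half turn about y gives the same grasp; the last joint's range is limited). The gripper opens to 94 mm and grips with 3 to 60 N. Pads are 16 mm wide; open, the fingers measure 119 mm over their backs; the gripper's body (75 mm by 177 mm) begins 78 mm behind the grasp point.
Start: joints at [-1.405, 0.3, 1.521, -0, 1.321, -0.067], TCP at [126.88, -535.155, 205.446] pointing down, gripper open.
Joint ranges: [-3.03, 3.03], [-0.79, 2.21], [0.23, 2.52], [-1.04, 4.18], [0, 3.07], [-2.55, 2.55]. Speed limits (rad/s): [2.22, 2.22, 2.57, 3.14, 3.14, 3.14].

### API

Orientations are given as [roll, pitch, yaw] about the fixed x, y, z axes, in that order (R = Rz(yaw) Ry(pitch) Rx(roll)).
In Python, from cell import manip gives the robot as it stands.
- The arm moves only by the tool play_rows, never from a script. Its argument "series" is a list of rows, each a list of 3 entries, a list of its own where there are three numbers: the shift along the tool's x, y, z in m, then the turn about the tool's y in rad, then the closure, from 0 (fully open) to 1 (shut). In form: [[[dx, dy, dz], twist, grip], ...]. A call has 1 to 20 rows; each row is the pose to reach, as a shift and turn from the pose measured when the call began, along the tool's axes at that moment; what a row does not reach only later rows make up. A row lasts 1/10 s, in which the tool goes at most 50 mm and 8.59 degrees, less where a joint would pass 70% of its speed; a pose out of reach is approached as far as the arm can. A call with a gripper value outside its range is refused whole. The fingers move at their own pace and stop on an object; "squeeze" is the grip in N (left out, the last holds). Time passes only in rows, so rows that repeat a pose let the fingers close. It gives the time, the measured TCP pose, the force and the opening at its end, in the units of the state.
- manip.read_state(): the state, without advancing time (a new reading comes with each control period).
- manip.camera(name): name is "side" or "top"; returns the picture (420x560x3 uint8, red, green, blue); there is no depth.
- manip.camera_params(name): a dict with "K" (3x3 intrinsics, pixels), "dist_coeffs" ([k1, k2, p1, p2, k3] as OpenCV has them; the pictures are not rectified), "rvec" (rotation vector, rad) and "tvec" (3), from world to camera coordinates, as OpenCV has them. Camera axes: x right, y down, z forward; pixel columns grow to the right and rows downward; lengths in mm; the calibration is good to about 2 mm. A picture is of the moment at which its call begins. camera_params takes no time and is no camera call.
- manip.sign_off(): hands the job in, once; it reports no verdict.
The state is a dict: "clock": time; "joints": joint angles; "qd": joint speeds; "effort": joint torques, N m; "eef_pos": TCP position; "eef_rot": TCP orientation; "wrist_force": force on the tool from outside, world axes, zero at the start; "moment": the same for the moment, N m; "finger_gap": finger opening in mm.
Only numpy, scipy, OpenCV 4.12 (cv2) and the standard library are available. Lean on these libraries where they do the work, as an engineer would, in place of code of your own. Each camera call takes 0.05 s, during which the arm holds its last target. There are 200 camera calls.

## Working session

There is one attempt and no reset: what is moved stays moved. The work goes in short steps, Python scripts to look and compute and a tool call to move; the robot and the scene stay as the last step left them, time stands still between calls to the robot, and variables do not carry over. Pictures are saved under pics/ and viewed, about 8 in all and at most 12, crops included, and the job is handed in when it is done.

Besides the shell and the picture viewer there is one more tool, called after ">>>" as name([rows], argument=value, ...), one row to a line, values as JSON. play_rows: Moves the arm, as the interface text tells. Its arguments: {"type":"object","properties":{"series":{"type":"array","items":{"type":"array"}},"squeeze":{"type":"number"}},"required":["series"]}

```bash
mkdir -p pics; ls; python3 - <<'E'
from cell import manip
import cv2
for n in("top","side"):
    cv2.imwrite(f"pics/{n}0.png",manip.camera(n)[:,:,::-1]); p=manip.camera_params(n); print(n,{k:__import__('numpy').round(v,4).tolist() for k,v in p.items()})
print(manip.read_state())
E
```

```text
pics
top {'K': [[480.2534, 0.0, 290.8874], [0.0, 480.2534, 210.2906], [0.0, 0.0, 1.0]], 'dist_coeffs': [-0.0248, 0.0, 0.0, 0.0, 0.0], 'rvec': [2.1376, -2.137, 0.2059], 'tvec': [-19.1205, 582.4429, 1273.9539]}
side {'K': [[408.8695, 0.0, 282.4843], [0.0, 408.8695, 210.6816], [0.0, 0.0, 1.0]], 'dist_coeffs': [-0.1159, 0.0, 0.0, 0.0, 0.0], 'rvec': [0.6309, -2.4621, 1.3638], 'tvec': [472.8335, 213.5647, 973.3951]}
{'clock': 0.1, 'joints': array([-1.40461397e+00,  3.00421879e-01,  1.52149771e+00,  7.87202695e-06,
        1.32068068e+00, -6.66050654e-02]), 'qd': array([-0.00034807, -0.00078578, -0.00192848, -0.00023903,  0.00028219,
        0.00046775]), 'effort': array([ 3.09913055e-03, -5.32643330e+01, -3.53282654e+01,  7.09975488e-02,
        2.34877708e-02, -6.93775200e-05]), 'eef_pos': array([ 126.83950994, -534.94638706,  204.94859165]), 'eef_rot': array([-1.57180120e+00,  7.46705407e-05, -2.90880722e+00]), 'wrist_force': array([0.9947346 , 0.82892805, 0.27227283]), 'moment': array([ 0.00504974, -0.04089168,  0.01204051]), 'finger_gap': 93.90434258521964}
```

View pics/top0.png

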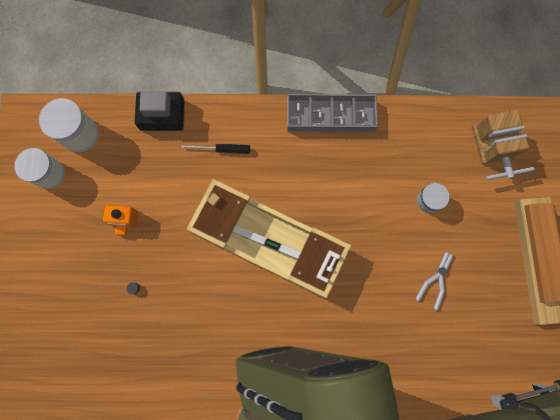

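View pics/side0.png

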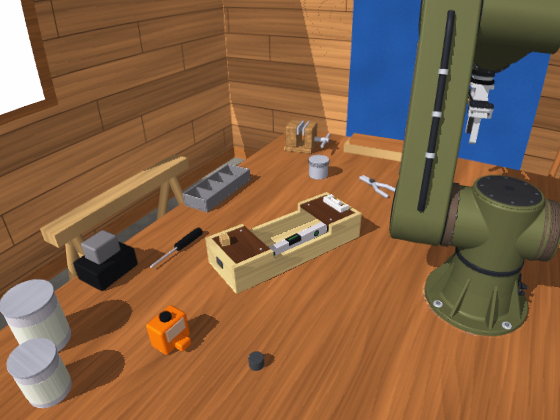

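```bash
cat > h.py <<'E'
import numpy as np, cv2
from cell import manip
def ray(n,uv,z):
    p=manip.camera_params(n); R=cv2.Rodrigues(np.array(p["rvec"],float))[0]; t=np.array(p["tvec"],float).ravel()
    u=cv2.undistortPoints(np.array(uv,float).reshape(-1,1,2),np.array(p["K"]),np.array(p["dist_coeffs"])).reshape(-1,2)
    d=np.c_[u,np.ones(len(u))]@R; c=-R.T@t
    return c+d*((z-c[2])/d[:,2])[:,None]
def proj(n,P):
    p=manip.camera_params(n)
    return cv2.projectPoints(np.array(P,float).reshape(-1,1,3),np.array(p["rvec"],float),np.array(p["tvec"],float),np.array(p["K"]),np.array(p["dist_coeffs"]))[0].reshape(-1,2)
E
python3 - <<'E'
import cv2
a=cv2.imread("pics/top0.png")[170:310,180:360]
cv2.imwrite("pics/c1.png",cv2.resize(a,None,fx=4.4,fy=4.2857,interpolation=cv2.INTER_CUBIC)) if 0 else cv2.imwrite("pics/c1.png",cv2.resize(a,None,fx=4,fy=4,interpolation=cv2.INTER_CUBIC))
E
```

```text
(no output)
```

View pics/c1.png

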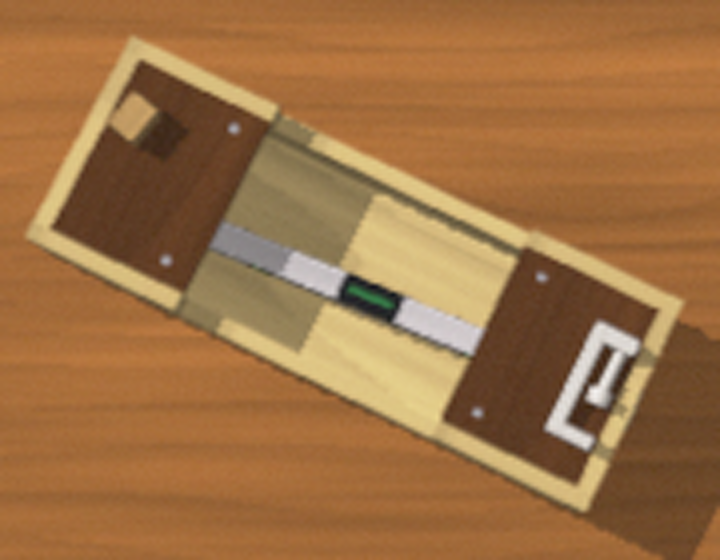

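```bash
python3 - <<'E'
from h import *
f=lambda L:(np.array(L,float)+.5)/4-.5+[180,170]
P=ray("top",f([(133,38),(682,302),(588,512),(28,235)]),82)
from scipy.optimize import least_squares
M=np.array([(77,207),(77,-207),(-77,-207),(-77,207)])   # guess
def T(p,M): c,s=np.cos(p[2]),np.sin(p[2]); return p[:2]+M@np.array([[c,s],[-s,c]])
print(P.round(1))
for S in (M,M*[-1,1]):
    ini=np.r_[P[:,:2].mean(0),0]
    best=min((least_squares(lambda p:(T(p,S)-P[:,:2]).ravel(),np.r_[ini[:2],a]) for a in np.arange(-3,3,.5)),key=lambda r:r.cost)
    if best.cost<500: p=best.x; print(p,best.fun.round(1))
inv=lambda q:(q[:,:2]-p[:2])@np.array([[np.cos(p[2]),-np.sin(p[2])],[np.sin(p[2]),np.cos(p[2])]])
L=ray("top",f([(217,240),(370,297),(477,338),(347,268+6),(395,315)]),38)
print("lev",L.round(1),inv(L).round(1)); d=L[0]-L[2]; print(np.arctan2(d[1],d[0]))
print("clamp",inv(ray("top",f([(600,322),(548,428),(640,345),(590,447)]),98)).round(1))
print("block",inv(ray("top",f([(107,122),(135,92),(162,115),(130,143)]),104)).round(1))
print("cov",inv(ray("top",f([(278,112),(182,290),(527,250),(440,420)]),82)).round(1))
S=proj("side",[np.r_[T(p,np.array([m]))[0],82] for m in M]); print(S.round(0))
E
```

```text
[[ 662.7  193.7   82. ]
 [ 482.9 -176.4   82. ]
 [ 345.1 -111.7   82. ]
 [ 527.5  260.1   82. ]]
[ 5.04573430e+02  4.14510247e+01 -4.53333430e-01] [ 1.7  0.1  0.2 -2.  -0.4  0.8 -1.5  1.2]
lev [[530.3 138.5  38. ]
 [490.8  32.6  38. ]
 [462.7 -41.   38. ]
 [506.7  48.5  38. ]
 [478.4  15.3  38. ]] [[-19.4  98.5]
 [ -8.5 -14. ]
 [ -1.6 -92.4]
 [ -1.1   7.3]
 [-12.1 -34.9]]
1.2104740434182835
clamp [[  37.8 -160.9]
 [ -39.5 -159.8]
 [  35.7 -191. ]
 [ -38.6 -189.6]]
block [[ 13.8 189.9]
 [ 40.  182.6]
 [ 34.  159.3]
 [  7.9 169.6]]
cov [[ 73.   94.5]
 [-62.8  97.4]
 [ 62.1 -97.3]
 [-64.9 -94.3]]
[[205. 237.]
 [327. 192.]
 [362. 213.]
 [234. 268.]]
```

>>> play_rows([
  [[-0.485, 0.045, -0.4685], -0.978, 0.4],
  [[-0.485, 0.045, -0.4685], -0.978, 0.4],
  [[-0.485, 0.045, -0.4685], -0.978, 0.4],
  [[-0.485, 0.045, -0.4685], -0.978, 0.4],
  [[-0.485, 0.045, -0.4685], -0.978, 0.4],
  [[-0.485, 0.045, -0.4685], -0.978, 0.4],
  [[-0.485, 0.045, -0.4685], -0.978, 0.4],
  [[-0.485, 0.045, -0.4685], -0.978, 0.4],
  [[-0.485, 0.045, -0.4685], -0.978, 0.4],
  [[-0.485, 0.045, -0.4685], -0.978, 0.4],
  [[-0.485, 0.045, -0.4685], -0.978, 0.4],
  [[-0.485, 0.045, -0.4685], -0.978, 0.4],
  [[-0.485, 0.045, -0.4685], -0.978, 0.4],
  [[-0.485, 0.045, -0.4685], -0.978, 0.4],
  [[-0.485, 0.045, -0.4685], -0.978, 0.4],
  [[-0.485, 0.045, -0.4685], -0.978, 0.4],
  [[-0.485, 0.045, -0.4685], -0.978, 0.4],
  [[-0.485, 0.045, -0.4685], -0.978, 0.4],
], squeeze=12)

```text
clock: 1.9
eef_pos: [490.4, 31.9, 160.7]
eef_rot: [-1.571, 0.001, -1.932]
wrist_force: [0.0, 0.6, 0.0]
finger_gap: 56.0
```

>>> play_rows([
  [[0, 0.04, 0], 0, 0.4],
  [[0, 0.08, 0], 0, 0.4],
  [[0, 0.11, 0], 0, 0.4],
  [[0, 0.13, 0], 0, 0.4],
  [[0, 0.145, 0], 0, 0.4],
  [[0, 0.1495, 0], 0, 0.4],
  [[0, 0.1495, 0], 0, 0.4],
  [[0, 0.1495, 0], 0, 0.4],
  [[0, 0.1495, 0], 0, 1],
  [[0, 0.1495, 0], 0, 1],
  [[0, 0.1495, 0], 0, 1],
  [[0, 0.1495, 0], 0, 1],
  [[0, 0.1495, 0], 0, 1],
  [[0, 0.1495, 0], 0, 1],
  [[0, 0.1495, 0], 0, 1],
  [[0, 0.1495, 0], 0, 1],
], squeeze=12)

```text
clock: 3.5
eef_pos: [490.5, 32.1, 11.3]
eef_rot: [-1.571, 0.001, -1.932]
wrist_force: [0.9, -0.1, 2.0]
finger_gap: 20.2
```

>>> play_rows([
  [[0, -0.006, 0], 0, 1],
  [[0, -0.006, 0], 0, 1],
  [[0.009, -0.006, 0.001], 0.023, 1],
  [[0.018, -0.006, 0.003], 0.046, 1],
  [[0.027, -0.006, 0.004], 0.069, 1],
  [[0.036, -0.006, 0.005], 0.092, 1],
  [[0.036, -0.006, 0.005], 0.092, 1],
  [[0.036, -0.006, 0.005], 0.092, 1],
])

```text
clock: 4.3
eef_pos: [482.5, -3.6, 17.3]
eef_rot: [-1.571, 0.001, -2.025]
wrist_force: [-0.6, 0.5, -2.6]
finger_gap: 19.9
```

```bash
python3 - <<'E'
from h import *
a=manip.camera("top")[170:310,180:360,::-1]; b=manip.camera("side")[150:300,190:390,::-1]
a=cv2.resize(a,(540,420),interpolation=2); b=cv2.resize(b,(800,600),interpolation=2)
cv2.imwrite("pics/a2.png",a);cv2.imwrite("pics/b2.png",b);s=manip.read_state();print(s["eef_pos"],s["wrist_force"],s["moment"])
E
```

```text
[482.55277897  -3.19657019  17.25139614] [-0.15252    -1.48233092 -2.23257926] [-0.04320187 -0.05137542  0.03526594]
```

View pics/b2.png

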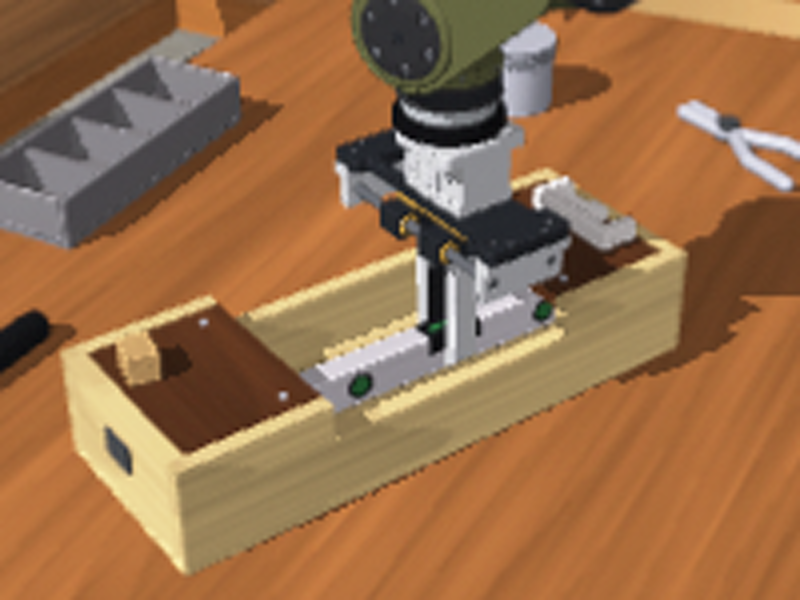

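```bash
python3 - <<'E'
from h import *
p=np.array([504.57,41.45]);th=-.4533;R=np.array([[np.cos(th),-np.sin(th)],[np.sin(th),np.cos(th)]])
for n,(o,k) in {"side":((190,150),4),"top":((180,170),3)}.items():
  P=[np.r_[p+R@[x,y],z] for x,y,z in [(-10,80,44),(-10,80,14),(-10,-50,29),(-10,95,29),(-10,95,8),(0,80,44),(-65,95,82),(65,95,82)]]
  print(n,((proj(n,P)-o)*k).round(0).tolist())
E
```

```text
side [[297.0, 393.0], [299.0, 429.0], [453.0, 345.0], [279.0, 419.0], [280.0, 444.0], [289.0, 386.0], [322.0, 396.0], [217.0, 302.0]]
top [[184.0, 178.0], [186.0, 182.0], [311.0, 241.0], [171.0, 173.0], [173.0, 176.0], [189.0, 168.0], [137.0, 220.0], [203.0, 90.0]]
```

View pics/a2.png

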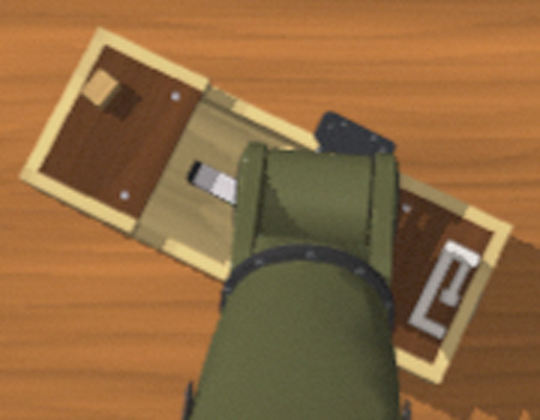

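>>> play_rows([
  [[0, -0.006, 0], 0, 1],
  [[0, -0.012, 0], 0, 1],
  [[0, -0.018, 0], 0, 1],
  [[0, -0.023, 0], 0, 1],
  [[0, -0.027, 0], 0, 1],
  [[0, -0.031, 0], 0, 1],
  [[0, -0.035, 0], 0, 1],
  [[0, -0.039, 0], 0, 1],
  [[0, -0.043, 0], 0, 1],
  [[0, -0.047, 0], 0, 1],
  [[0, -0.047, 0], 0, 1],
  [[0, -0.047, 0], 0, 1],
])

```text
clock: 5.6
eef_pos: [482.8, -3.4, 64.5]
eef_rot: [-1.57, 0.001, -2.024]
wrist_force: [0.4, -0.2, -2.4]
finger_gap: 19.8
```

```bash
python3 - <<'E'
from h import *
b=manip.camera("side")[150:300,190:390,::-1]
cv2.imwrite("pics/b3.png",cv2.resize(b,(800,600),interpolation=2))
s=manip.read_state();print(s["eef_pos"],s["wrist_force"],s["moment"])
E
```

```text
[482.74361075  -3.34879758  64.4443834 ] [-0.72706543  0.22595816 -1.32017892] [-0.04117264 -0.01687733  0.03296511]
```

View pics/b3.png

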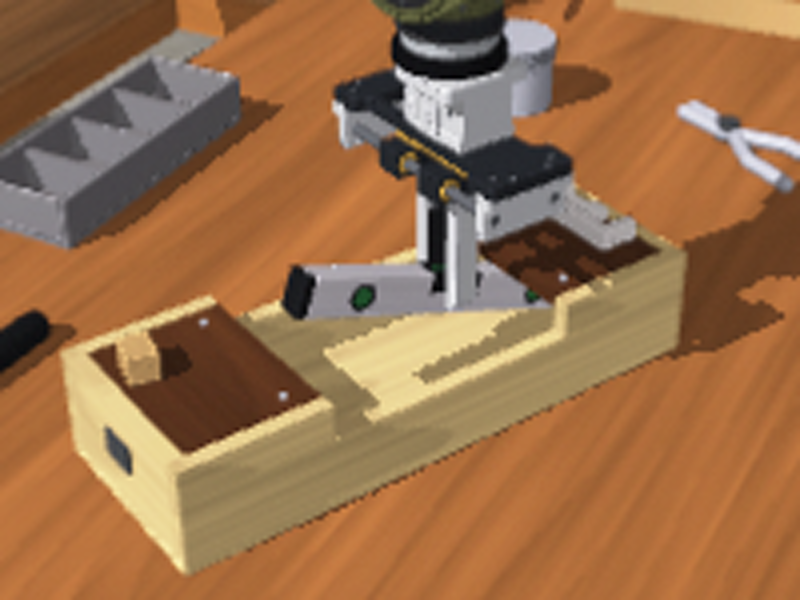

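>>> play_rows([
  [[-0.008, -0.003, 0], 0, 1],
  [[-0.018, -0.0065, 0], 0, 1],
  [[-0.028, -0.01, 0], 0, 1],
  [[-0.038, -0.0135, 0], 0, 1],
  [[-0.048, -0.017, 0], 0, 1],
  [[-0.058, -0.0205, 0], 0, 1],
  [[-0.068, -0.024, 0], 0, 1],
  [[-0.078, -0.028, 0], 0, 1],
  [[-0.088, -0.031, 0], 0, 1],
  [[-0.096, -0.034, 0], 0, 1],
  [[-0.103, -0.036, 0], 0, 1],
  [[-0.103, -0.036, 0], 0, 1],
  [[-0.103, -0.036, 0], 0, 1],
])

```text
clock: 6.95
eef_pos: [527.7, 89.2, 100.4]
eef_rot: [-1.57, 0.001, -2.024]
wrist_force: [0.6, 0.3, -2.2]
finger_gap: 20.0
```

```bash
python3 - <<'E'
from h import *
b=manip.camera("side")[150:300,190:390,::-1]
cv2.imwrite("pics/b4.png",cv2.resize(b,(800,600),interpolation=2))
s=manip.read_state();print(s["eef_pos"],s["wrist_force"],s["moment"])
E
```

```text
[527.60302787  89.03135906 100.36266943] [ 0.168973    0.04906473 -1.98062349] [-0.06259191 -0.05983208  0.01305683]
```

View pics/b4.png

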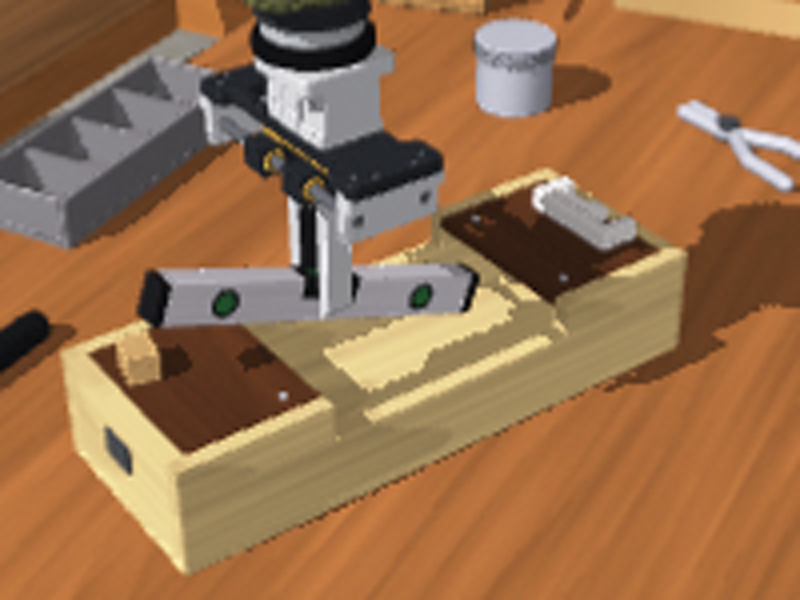

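>>> play_rows([
  [[0, -0.015, 0], 0, 1],
  [[0, -0.03, 0], 0, 1],
  [[0, -0.045, 0], 0, 1],
  [[0, -0.055, 0], 0, 1],
  [[0, -0.055, 0], 0, 1],
  [[0.015, -0.055, 0], 0, 1],
  [[0.03, -0.055, 0], 0, 1],
  [[0.045, -0.055, 0], 0, 1],
  [[0.06, -0.055, 0], 0, 1],
  [[0.065, -0.055, 0], 0, 1],
  [[0.065, -0.055, 0], 0, 1],
  [[0.065, -0.045, 0], 0, 1],
  [[0.065, -0.035, 0], 0, 1],
  [[0.065, -0.025, 0], 0, 1],
  [[0.065, -0.017, 0], 0, 1],
  [[0.065, -0.01, 0], 0, 1],
  [[0.065, -0.004, 0], 0, 1],
  [[0.065, -0.002, 0], 0, 1],
  [[0.065, -0.002, 0], 0, 1],
])

```text
clock: 8.9
eef_pos: [499.1, 30.6, 102.1]
eef_rot: [-1.571, 0.001, -2.024]
wrist_force: [-0.4, 0.2, -1.4]
finger_gap: 19.9
```

```bash
python3 - <<'E'
from h import *
b=manip.camera("side")[150:300,190:390,::-1]
cv2.imwrite("pics/b5.png",cv2.resize(b,(800,600),interpolation=2))
s=manip.read_state();print(s["eef_pos"],s["wrist_force"],s["moment"])
E
```

```text
[499.12490898  30.54563308 102.30445011] [ 0.050169   -0.41114996 -0.47149075] [-0.08467126 -0.08867479 -0.05875314]
```

View pics/b5.png

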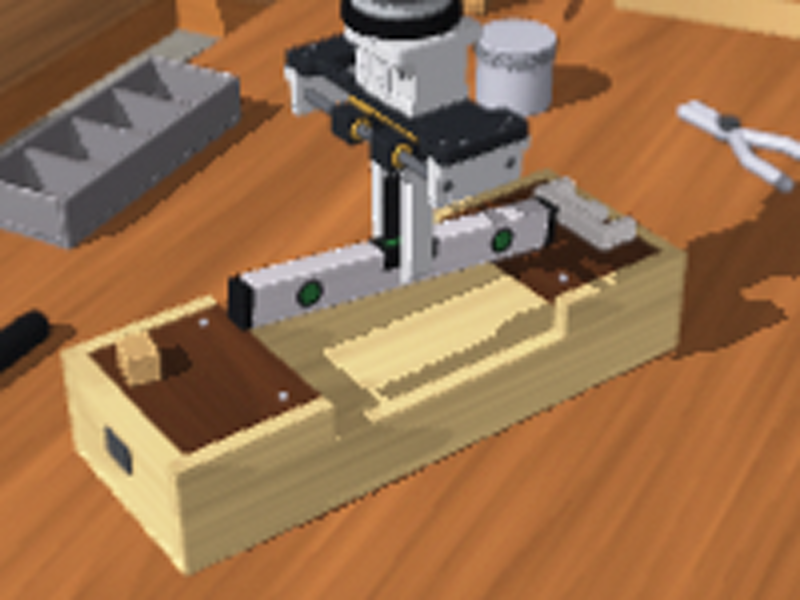

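>>> play_rows([
  [[0, 0.005, 0], 0, 1],
  [[0, 0.009, 0], 0, 1],
  [[0, 0.012, 0], 0, 1],
  [[0, 0.014, 0], 0, 1],
  [[0, 0.0155, 0], 0, 1],
  [[0, 0.016, 0], 0, 1],
  [[0, 0.016, 0], 0, 1],
])

```text
clock: 9.65
eef_pos: [499.1, 30.6, 87.2]
eef_rot: [-1.57, 0.001, -2.024]
wrist_force: [-6.8, 0.2, 13.6]
finger_gap: 20.0
```

>>> play_rows([
  [[0, -0.001, 0], 0, 1],
  [[0, -0.003, 0], 0, 1],
  [[0, -0.008, 0], 0, 1],
  [[0, -0.018, 0], 0, 1],
  [[0, -0.033, 0], 0, 1],
  [[0, -0.05, 0], 0, 1],
  [[0, -0.067, 0], 0, 1],
  [[0, -0.082, 0], 0, 1],
  [[0, -0.092, 0], 0, 1],
  [[0, -0.098, 0], 0, 1],
  [[0, -0.1, 0], 0, 1],
  [[0, -0.1, 0], 0, 1],
  [[0, -0.1, 0], 0, 1],
  [[0, -0.1, 0], 0, 1],
], squeeze=25)

```text
clock: 11.05
eef_pos: [498.9, 30.5, 186.7]
eef_rot: [-1.571, 0.001, -2.024]
wrist_force: [-0.0, 0.4, -1.7]
finger_gap: 20.1
```

```bash
python3 - <<'E'
from h import *
b=manip.camera("side")[120:300,170:410,::-1]
cv2.imwrite("pics/b6.png",cv2.resize(b,(800,600),interpolation=2))
s=manip.read_state();print(s["eef_pos"],s["wrist_force"],s["moment"],s["finger_gap"])
g=s["eef_pos"]; a=1.1175;d=np.array([np.cos(a),np.sin(a)])
n=np.array([np.sin(a),-np.cos(a)])  # chest +x
for t in (-.05,0,.05):
  print(t,((proj("side",[np.r_[g[:2]-n*10+d*k*130*np.cos(t),g[2]+19-7.5+z+k*130*np.sin(t)] for k in(-1,1) for z in(-15,15)])-[170,120])*3.333).round(0).tolist())
E
```

```text
[498.90317884  30.53944835 186.78973287] [ 0.23501588 -0.16795413 -1.52987762] [-0.00522721 -0.04028685  0.04271282] 20.014478119820055
-0.05 [[536.0, 189.0], [538.0, 156.0], [265.0, 301.0], [262.0, 266.0]]
0 [[536.0, 196.0], [537.0, 163.0], [264.0, 293.0], [262.0, 258.0]]
0.05 [[535.0, 203.0], [537.0, 171.0], [264.0, 286.0], [261.0, 250.0]]
```

View pics/b6.png

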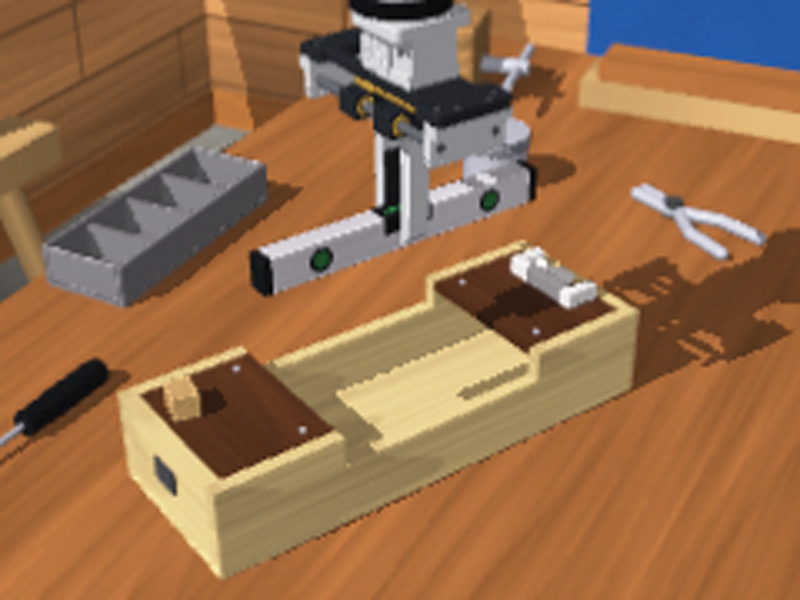

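```bash
python3 -c "
from cell import manip
print(manip.sign_off())"
```

```text
the job is handed in; nothing more can be done
None
```

The spirit level is out of the chest and held still in the gripper. It is right way up and within about 1–2° of level, judged by eye from the last side picture.

- **Method:** I gripped the level at its middle and slid it 36 mm towards the chest's -y end. Lifting it against that cover's edge tilted it about 22° in the pads, and I drew it out on the slant with the +y end first. I then pressed its low end lightly on the -y cover to bring it level again, and raised it.
- **Height:** By arm position, its underside is about 180 mm above the shelf. That is about 100 mm above the chest's top, where 60 mm was asked for.
- **Other checks:** The block, clamp, pliers and screwdriver look unmoved in that last side picture. The other loose things were not checked in a final picture. The highest wrist force I read was about 15 N, in the brief flat contact with the covers while levelling. No check failed, and it was handed in at about 11 s.

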